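# Unpile the moulds onto their colour-marked rests

## Task

Take the two crossed piles of moulds apart and lay each mould on the rest whose end stops have the mould's own colour: flat on the board between the two stops, centred and squarely in line with the board. Set them down gently without dropping or tipping any, and leave the paste pot and the brass block where they stand.

Things in the scene. Friction and masses are not known exactly. Their poses are not given: they have to be found in the camera images.
- mould_cream_center (a point): cream plastic moulding block with three grooves in its top, 130 long (its x axis) x 56 wide (y) x 34 high (z), 0.13 to 0.25 kg, a plain box to grip across its 56 mm width. The point is its centre, 17 above its underside. At the start the moulds lie in two piles of two, the upper one across the lower one, both lying flat; which colour lies in which pile varies. Either way round is the same for placing.
- mould_blue_center (a point): blue plastic moulding block with three grooves in its top, 130 long (its x axis) x 56 wide (y) x 34 high (z), 0.13 to 0.25 kg, a plain box to grip across its 56 mm width. The point is its centre, 17 above its underside. At the start the moulds lie in two piles of two, the upper one across the lower one, both lying flat; which colour lies in which pile varies. Either way round is the same for placing.
- mould_green_center (a point): green plastic moulding block with three grooves in its top, 130 long (its x axis) x 56 wide (y) x 34 high (z), 0.13 to 0.25 kg, a plain box to grip across its 56 mm width. The point is its centre, 17 above its underside. At the start the moulds lie in two piles of two, the upper one across the lower one, both lying flat; which colour lies in which pile varies. Either way round is the same for placing.
- mould_red_center (a point): red plastic moulding block with three grooves in its top, 130 long (its x axis) x 56 wide (y) x 34 high (z), 0.13 to 0.25 kg, a plain box to grip across its 56 mm width. The point is its centre, 17 above its underside. At the start the moulds lie in two piles of two, the upper one across the lower one, both lying flat; which colour lies in which pile varies. Either way round is the same for placing.
- rest_cream_mid (a point): fixed rest with cream end stops: a dark wooden board 170 long (its x axis) x 56 wide (y) x 8 thick lying on the bench, with a cream stop 10 thick and 10 high across each end, leaving 150 between the stops; the long sides are open. The point is the middle of the board's upper face, 8 above the bench, where the underside of the mould belongs.
- rest_blue_mid (a point): fixed rest with blue end stops: a dark wooden board 170 long (its x axis) x 56 wide (y) x 8 thick lying on the bench, with a blue stop 10 thick and 10 high across each end, leaving 150 between the stops; the long sides are open. The point is the middle of the board's upper face, 8 above the bench, where the underside of the mould belongs.
- rest_green_mid (a point): fixed rest with green end stops: a dark wooden board 170 long (its x axis) x 56 wide (y) x 8 thick lying on the bench, with a green stop 10 thick and 10 high across each end, leaving 150 between the stops; the long sides are open. The point is the middle of the board's upper face, 8 above the bench, where the underside of the mould belongs.
- rest_red_mid (a point): fixed rest with red end stops: a dark wooden board 170 long (its x axis) x 56 wide (y) x 8 thick lying on the bench, with a red stop 10 thick and 10 high across each end, leaving 150 between the stops; the long sides are open. The point is the middle of the board's upper face, 8 above the bench, where the underside of the mould belongs.
- paste_pot_center (a point): bystander: small white pot with a reddish lid, 40 across, 36 high, standing loose on the bench among the rests; the point is its centre, 18 up. Leave it alone.
- gauge_center (a point): bystander: brass block 36 x 36 x 24 high with a dark round mark on top, loose on the bench among the rests; the point is its centre, 12 up. Leave it alone.
Not all that is in view belongs to the job. Of the things like the part that bears mould_cream_center, leave any that is pink; of the rest the smaller one is meant. Of the things like the part that bears mould_red_center, leave any that is pink; of the rest the larger one is meant.

How it is judged:
At the end, for the whole second after the job is handed in: Each of the four moulds lies flat (within 3.4 degrees) on the board of its own colour, centre within 11 mm along and 12 mm across the board, in line within 0.17 rad (either way round), at rest (x of mould_cream_center in the frame of rest_cream_mid between -0.011 and 0.011 m and y of mould_cream_center in the frame of rest_cream_mid between -0.012 and 0.012 m and z of mould_cream_center in the frame of rest_cream_mid between 0.013 and 0.02 m and angle between the x axis of mould_cream_center and the x axis of rest_cream_mid, either way round below 0.17 rad and angle between each of mould_cream_center, mould_blue_center, mould_green_center, mould_red_center's own z axis and vertical below 0.06 rad and linear speed of each of mould_cream, mould_blue, mould_green, mould_red below 0.02 m/s and x of mould_blue_center in the frame of rest_blue_mid between -0.011 and 0.011 m and y of mould_blue_center in the frame of rest_blue_mid between -0.012 and 0.012 m and z of mould_blue_center in the frame of rest_blue_mid between 0.013 and 0.02 m and angle between the x axis of mould_blue_center and the x axis of rest_blue_mid, either way round below 0.17 rad and x of mould_green_center in the frame of rest_green_mid between -0.011 and 0.011 m and y of mould_green_center in the frame of rest_green_mid between -0.012 and 0.012 m and z of mould_green_center in the frame of rest_green_mid between 0.013 and 0.02 m and angle between the x axis of mould_green_center and the x axis of rest_green_mid, either way round below 0.17 rad and x of mould_red_center in the frame of rest_red_mid between -0.011 and 0.011 m and y of mould_red_center in the frame of rest_red_mid between -0.012 and 0.012 m and z of mould_red_center in the frame of rest_red_mid between 0.013 and 0.02 m and angle between the x axis of mould_red_center and the x axis of rest_red_mid, either way round below 0.17 rad); the robot touches nothing.
It fails at once if the paste pot or the brass block is pushed more than 15 mm (distance of any of paste_pot_center, gauge_center from where it was at the start of the episode above 0.015 m).
It fails at once if a mould is tipped by more than 35 degrees (angle between any of mould_cream_center, mould_blue_center, mould_green_center, mould_red_center's own z axis and vertical above 0.61 rad).
It fails at once if a mould is dropped (it moves faster than 0.7 m/s, as after a fall of 25 mm, with no finger on it) ((linear speed of mould_cream above 0.7 m/s and contact force between mould_cream and the fingers below 0.01 N) or (linear speed of mould_blue above 0.7 m/s and contact force between mould_blue and the fingers below 0.01 N) or (linear speed of mould_green above 0.7 m/s and contact force between mould_green and the fingers below 0.01 N) or (linear speed of mould_red above 0.7 m/s and contact force between mould_red and the fingers below 0.01 N)).
It also fails if it takes over 99 s, if anything falls off the work surface, if the arm or the gripper's body presses on something with over 40 N, if the wrist force passes 120 N, or if a joint passes its speed limit or range.

## Robot

A 6-joint arm with a two-finger parallel gripper is mounted at the origin on the work surface. World frame = base frame: x ahead of the robot, y to its left, z up, the work surface at z = 0. Lengths are in m, angles in rad, forces in N, time in s.
With the tool pointing down it reaches from about 0.325 to 0.85 m from the base axis. Payload 4.4 kg.
Tool frame: the origin (TCP) lies on the mounting face of the last link; the fingertips stand 199 mm ahead of it and the grasp point (between the pads) lies 180 mm ahead of it; x points along the fingers, z is the direction in which the jaws open and shut, and the axes are right-handed (so a half turn about x gives the same grasp; the last joint's range is limited). The gripper opens to 94 mm and grips with 3 to 60 N. Pads are 16 mm wide; open, the fingers measure 119 mm over their backs; the gripper's body (75 mm by 177 mm) begins 78 mm behind the grasp point.
Start: joints at [1.038, 0.207, 1.542, -0, 1.393, -0.15], TCP at [0.214, 0.534, 0.405] pointing down, gripper open.
Joint ranges: [-2.73, 2.73], [-0.86, 2.22], [0.23, 2.46], [-1.11, 4.25], [0.08, 2.63], [-2.82, 2.82]. Speed limits (rad/s): [2.79, 2.79, 3.14, 3.14, 3.14, 3.14].

## Interface

Orientations are given as a unit quaternion [w, x, y, z].
In Python, from cell import manip gives the robot as it stands. The module is installed in compiled form; this text tells all that it offers.
- The arm moves only by the tool arm_command, never from a script. Its argument "targets" is text: rows parted by semicolons, each of 6 numbers parted by spaces: the shift along the tool's x, y, z scaled (see below), then the turn, a rotation vector about the tool's x, y, z scaled (see below). A call has 1 to 12 rows; each row is the pose to reach, as a shift and turn from the pose commanded when the call began, along the tool's axes at that moment; what a row does not reach only later rows make up. The controller multiplies each number of a shift by 500 mm and each number of a turn by pi/2 rad. A row lasts 1/10 s, in which the tool goes at most 50 mm and 8.59 degrees, less where a joint would pass 70% of its speed; a pose out of reach is approached as far as the arm can. A call with a number of a shift or a turn outside -1 to 1 is refused whole. A call with a gripper value outside its range is refused whole. "jaw" is the opening, from 0 (shut) to 1 (fully open), set as the call begins (left out, the last holds). The fingers move at their own pace and stop on an object; "force" is the grip in N (left out, the last holds). Time passes only in rows, so rows that repeat a pose let the fingers close. It gives the time, the measured TCP pose, the force and the opening at its end, in the units of the state.
- manip.sense(): the state, without advancing time (a new reading comes with each control period).
- manip.capture(name): name is "side" or "top" or "wrist"; returns a dict with "color" (480x640x3 uint8, blue, green, red), "range_z" (480x640 float32, m along the optical axis (not along the pixel's ray), 0 where there is no reading), "fx", "fy", "cx", "cy" (pixels), "R" (3x3) and "t" (3): a world point X has camera coordinates R X + t. Camera axes: x right, y down, z forward; pixel columns grow to the right and rows downward; lengths in m; the calibration is good to about 2 mm. A picture is of the moment at which its call begins.
- manip.hand_in(): hands the job in, once; it reports no verdict.
Trained networks look in the newest picture that a camera, given by its name, has taken for a name from the list of things; names that differ only in an ending like _2 or _b are one class to them, and where a whole thing is asked for, a point or a joint stands for the part that bears it (a point fixed in the world has none). Each returns a list of dicts, best first, with "conf" (0 to 1); they miss things now and then, are a little off and sometimes report something else, mostly with a low value. They report only what shows in the picture. A call takes as long as a camera call. They do not tell look-alikes from the thing itself.
- manip.recognise(camera, label): "at" ([column, row] in pixels, amid what is visible of it).
- manip.place_of(camera, label): "at" ([column, row] in pixels: a listed point, or the origin of a listed thing).
The state is a dict: "t": time; "q": joint angles; "dq": joint speeds; "joint_efforts": joint torques, N m; "position": TCP position; "orientation": TCP orientation; "wrist_force": force on the tool from outside, world axes, zero at the start; "torque": the same for the moment, N m; "finger_gap": finger opening in m.
Only numpy, scipy, OpenCV 4.12 (cv2) and the standard library are available. Lean on these libraries where they do the work, as an engineer would, in place of code of your own. Each camera call takes 0.05 s, during which the arm holds its last target.

## Working session

There is one attempt and no reset: what is moved stays moved. The work goes in short steps, Python scripts to look and compute and a tool call to move; the robot and the scene stay as the last step left them, time stands still between calls to the robot, and variables do not carry over. Pictures are saved under pics/ and viewed, and the job is handed in when it is done.

Besides the shell and the picture viewer there is one more tool, called after "Request:" as name(argument=value, ...), one argument or row to a line, values as JSON. arm_command: Moves the arm, as the interface text tells. Its arguments: {"type":"object","properties":{"targets":{"type":"string"},"jaw":{"type":"number"},"force":{"type":"number"}},"required":["targets"]}

```bash
ls; mkdir -p pics
cat > h.py <<'E'
import numpy as np, cv2
from cell import manip
def cap(n,f=None):
    c=manip.capture(n)
    if f: cv2.imwrite('pics/'+f,c['color'])
    return c
def world(c,u,v,z=None):
    r=np.array([(u-c['cx'])/c['fx'],(v-c['cy'])/c['fy'],1.0]); R=np.array(c['R']);t=np.array(c['t'])
    o=-R.T@t; d=R.T@r
    if z is None: s=float(c['range_z'][int(round(v)),int(round(u))])
    else: s=(z-o[2])/d[2]
    return o+s*d
E
python3 - <<'E'
from h import *
print(manip.sense())
for n in ['top','side']:
    c=cap(n,n+'0.png'); print(n,c['fx'],c['cx'],c['cy'],np.round(c['R'],3).tolist(),np.round(c['t'],3))
    np.savez('pics/'+n+'0.npz',**c)
    for l in ['mould_cream_center','mould_blue_center','mould_green_center','mould_red_center','rest_cream_mid','rest_blue_mid','rest_green_mid','rest_red_mid','paste_pot_center','gauge_center']:
        for d in manip.place_of(n,l): print(l,np.round(d['at'],1),round(d['conf'],2), np.round(world(c,*d['at']),3))
E
```

```text
pics
{'t': 0.0, 'q': array([ 1.03850764e+00,  2.07369422e-01,  1.54294080e+00,  1.26551604e-06,
        1.39347405e+00, -1.50528008e-01]), 'dq': array([0.00077538, 0.00035056, 0.00028708, 0.0012858 , 0.00061203,
       0.00138873]), 'joint_efforts': array([ 5.55582064e-04, -3.70876586e+01, -2.81419641e+01,  6.98945951e-02,
        3.62729898e-02, -1.70300682e-04]), 'position': array([0.21405851, 0.5332801 , 0.40352528]), 'orientation': array([ 0.58508023, -0.39638927,  0.58648007,  0.3957244 ]), 'wrist_force': array([ 0.06386441, -0.31129142, -0.05979669]), 'torque': array([ 0.02188854, -0.00467198,  0.02152401]), 'finger_gap': 0.09405922219161177}
top 496.87542931793575 325.1569864126578 246.37113398109295 [[0.008, -1.0, -0.003], [-0.999, -0.008, -0.044], [0.044, 0.004, -0.999]] [-0.026  0.498  1.219]
mould_cream_center [278.4 118.5] 0.81 [0.813 0.096 0.027]
mould_cream_center [184.9 365. ] 0.79 [0.21  0.311 0.041]
mould_cream_center [313.9 182. ] 0.65 [0.65  0.006 0.057]
mould_blue_center [405.3 269.1] 0.74 [ 0.444 -0.212  0.064]
mould_green_center [315.9 179.7] 0.85 [0.656 0.001 0
[... 1056 characters left out ...]
47 -0.159  0.059]
mould_blue_center [338.6 347.5] 0.66 [0.443 0.23  0.01 ]
mould_green_center [247.2 250.2] 0.78 [0.652 0.014 0.061]
mould_green_center [354.2 216.9] 0.38 [ 0.438 -0.159  0.06 ]
mould_red_center [395.8 198.2] 0.89 [ 0.337 -0.336  0.027]
mould_red_center [449.  214.5] 0.79 [ 0.21  -0.25   0.033]
mould_red_center [355.2 205.9] 0.59 [ 0.438 -0.191  0.073]
rest_cream_mid [269.4 222.7] 0.81 [ 0.646 -0.193  0.012]
rest_blue_mid [347.3 268.4] 0.83 [ 0.444 -0.023  0.007]
rest_green_mid [223.3 327.6] 0.85 [0.657 0.2   0.009]
rest_red_mid [337.8 342.5] 0.64 [0.446 0.217 0.01 ]
paste_pot_center [307.4 243. ] 0.53 [ 0.539 -0.092  0.023]
gauge_center [289.2 293.6] 0.79 [0.549 0.109 0.029]
```

View pics/top0.png

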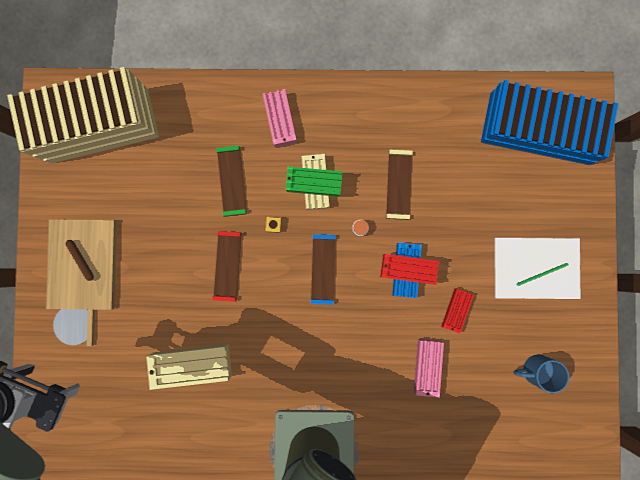

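View pics/side0.png

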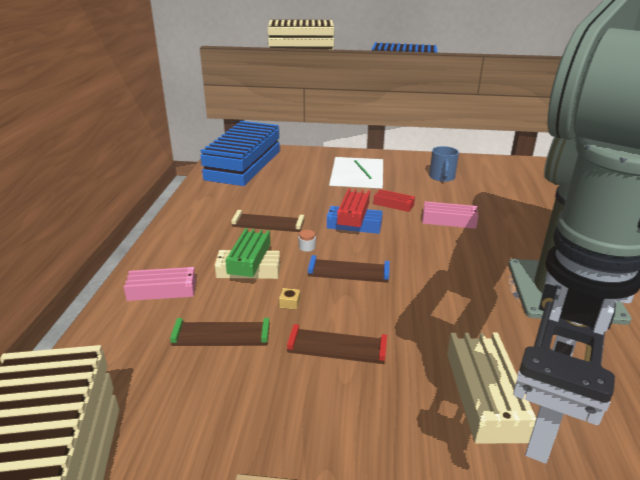

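The top view shows green over cream at about pixel (315,180) and red over blue at (410,268). The rests are green (231,181), cream (400,184), red (228,266) and blue (324,270). The pink moulds, the large cream mould at (188,368) and the small red one at (459,310) are decoys. Next I'll measure the poses by colour and depth.

```bash
cat >> h.py <<'E'
def pts(c):
    v,u=np.mgrid[0:480,0:640]; s=c['range_z'].astype(float)
    P=np.stack([(u-c['cx'])/c['fx']*s,(v-c['cy'])/c['fy']*s,s],-1)-np.array(c['t'])
    W=P@np.array(c['R']); W[s==0]=np.nan
    return W
def rect(mask,c,z):
    n,l,st,ce=cv2.connectedComponentsWithStats(mask.astype(np.uint8))
    out=[]
    for i in range(1,n):
        if st[i,4]<60: continue
        cs,_=cv2.findContours((l==i).astype(np.uint8),cv2.RETR_EXTERNAL,cv2.CHAIN_APPROX_NONE)
        k=np.vstack(cs)[:,0,:]
        w=np.array([world(c,a,b,z)[:2] for a,b in k],np.float32)
        out.append((k.mean(0),box(w)))
    return out
def box(w):
    (cx,cy),(a,b),ang=cv2.minAreaRect(np.asarray(w,np.float32)*1000)
    if a<b: a,b,ang=b,a,ang+90
    return cx/1000,cy/1000,a,b,(ang+90)%180-90
E
python3 - <<'E'
from h import *
c=dict(np.load('pics/top0.npz')); W=pts(c); hsv=cv2.cvtColor(c['color'],cv2.COLOR_BGR2HSV)
H,S,V=[hsv[...,i].astype(int) for i in range(3)]
Z=W[...,2]
for name,(u,v) in dict(bench=(150,300),rg=(231,181),rr=(228,266),rb=(324,270),rc=(400,184),green=(315,187),cream=(310,203),red=(420,275),blue=(413,290)).items(): print(name,hsv[v,u],np.round(W[v,u],4))
col=dict(green=(H>50)&(H<80)&(S>120),red=((H<6)|(H>174))&(S>150),blue=(H>95)&(H<120)&(S>150),cream=(H>18)&(H<35)&(S>30)&(S<140)&(V>140))
X=(W[...,0]>.25)&(W[...,0]<.85)&(abs(W[...,1])<.45)
for n,m in col.items():
    for lo,hi,z in ((.005,.03,.018),(.026,.05,.034),(.05,.08,.068)):
        for r in rect(m&X&(Z>lo)&(Z<hi),c,z): print(n,z,np.round(r[0]),np.round(r[1],4))
# boards: dark wood
for n,(u,v) in dict(green=(231,181),red=(228,266),blue=(324,270),cream=(400,184)).items():
    m=np.zeros((480,640),bool); m[v-45:v+45,u-25:u+25]=True
    for r in rect(m&(Z>.004)&(Z<.03)&~np.isnan(Z),c,.009):print('rest',n,np.round(r[0]),np.round(r[1],4))
    for r in rect(m&(V<110)&(S>60),c,.008):print('dark',n,np.round(r[0]),np.round(r[1],4))
E
```

```text
bench [ 13 149 152] [0.3621 0.411  0.0039]
rg [ 11 148  93] [0.6597 0.2138 0.0089]
rr [ 10 144  99] [0.4478 0.2174 0.011 ]
rb [ 11 145  97] [ 0.4397 -0.02    0.01  ]
rc [ 11 145  97] [ 0.6561 -0.2084  0.0034]
green [ 65 182 167] [0.6376 0.0028 0.061 ]
cream [ 23  89 195] [0.6036 0.0155 0.0274]
red [  0 203 195] [ 0.43   -0.2455  0.0714]
blue [103 232 215] [ 0.3928 -0.2371  0.0251]
green 0.018 [227. 149.] [  0.7388   0.2229  55.1079  11.3645 -83.2032]
green 0.018 [234. 212.] [  0.5807   0.2034  55.295   10.6875 -83.2135]
green 0.068 [314. 181.] [6.513000e-01 6.100000e-03 1.289215e+02 5.922480e+01 8.496180e+01]
red 0.018 [229. 234.] [ 0.5276  0.2149 55.1121 10.7288 86.34  ]
red 0.018 [458. 310.] [  0.3435  -0.3468 100.2376  49.753  -19.7055]
red 0.018 [224. 298.] [ 0.3688  0.2246 54.5703 11.2019 86.6587]
red 0.034 [453. 327.] [ 0.3065 -0.3326 44.0028 21.9961 77.2477]
red 0.068 [410. 269.] [  0.4442  -0.2226 131.5188  55.9062  82.3191]
blue 0.018 [487. 130.] [ 0.7972 -0.4203 95.8927 41.7414 13.1274]
blue 0.018 [324. 236.] [ 5.22200e-01 -1.94000e-02  5.41841e+01  7.40190e+00 -8.95711e+01
[... 1163 characters left out ...]
e+01]
cream 0.034 [317. 201.] [ 6.07700e-01 -5.00000e-04  5.61147e+01  3.43096e+01 -8.95736e+01]
rest green [231. 182.] [  0.6602   0.2174 175.1039  72.6643   9.5331]
dark green [234. 181.] [  0.6604   0.2079 166.9644  68.4624   6.2386]
rest red [227. 266.] [  0.4476   0.2199 172.9751  64.4008  -5.352 ]
dark red [230. 266.] [  0.4501   0.2152 169.4197  66.8459  -3.6158]
rest blue [324. 270.] [ 4.407000e-01 -2.030000e-02  1.777955e+02  6.488560e+01 -1.279700e+00]
dark blue [325. 269.] [ 4.430000e-01 -2.120000e-02  1.682565e+02  6.443520e+01 -5.178000e-01]
rest cream [399. 182.] [  0.6572  -0.2059 182.513   61.0865  -2.7029]
dark cream [400. 182.] [  0.6595  -0.2066 157.826   62.4537  -3.9278]
```

```bash
cat >> h.py <<'E'
from scipy.spatial.transform import Rotation as Ro
def plan(x,y,z,longdeg,flip=0):
    """numbers for a tool-down pose: grasp point at x,y,z, mould long axis at longdeg (jaw axis across it)"""
    s=manip.sense(); w,a,b,c=s['orientation']; R=Ro.from_quat([a,b,c,w]); M=R.as_matrix()
    cur=np.degrees(np.arctan2(M[1,2],M[0,2]))
    tgt=longdeg+90
    d=(tgt-cur+90)%180-90+180*flip
    if d>180:d-=360
    j=np.radians(cur+d); zz=np.array([np.cos(j),np.sin(j),0]); xx=np.array([0,0,-1.]); T=np.stack([xx,np.cross(zz,xx),zz],1)
    dp=np.array([x,y,z+.18])-s['position']
    sh=M.T@dp/.5; tu=(R.inv()*Ro.from_matrix(T)).as_rotvec()/(np.pi/2)
    print('t',round(s['t'],2),'q1,q6',np.round(s['q'][[0,5]],2),'jaw',round(cur,2),'grasp',np.round(s['position']+.18*M[:,0],4),'tilt',round(np.degrees(np.arccos(-M[2,0])),2),'gap',round(s['finger_gap'],4),'F',np.round(s['wrist_force'],1))
    print('turn deg',round(d,1),'ROW',np.round(sh,3),np.round(tu,3))
E
python3 - <<'E'
from h import *
plan(.6513,.0061,.16,85)
plan(.6513,.0061,.16,85,1)
E
```

```text
t 1.1 q1,q6 [ 1.04 -0.15] jaw 68.12 grasp [0.2142 0.5336 0.2246] tilt 0.0 gap 0.0936 F [-0.4 -0.   0.5]
turn deg -73.1 ROW [ 0.129 -1.204 -0.653] [ 0.812 -0.     0.   ]
t 1.1 q1,q6 [ 1.04 -0.15] jaw 68.12 grasp [0.2142 0.5336 0.2246] tilt 0.0 gap 0.0936 F [-0.4 -0.   0.5]
turn deg 106.9 ROW [ 0.129 -1.204 -0.653] [-1.188 -0.    -0.   ]
```

Request:
arm_command(
  targets="0.02 -0.06 -0.03 0.04 0 0; 0.04 -0.14 -0.08 0.1 0 0; 0.05 -0.22 -0.12 0.17 0 0; 0.06 -0.31 -0.17 0.24 0 0; 0.06 -0.4 -0.22 0.31 0 0; 0.06 -0.49 -0.27 0.38 0 0; 0.06 -0.58 -0.31 0.45 0 0; 0.06 -0.67 -0.36 0.52 0 0; 0.06 -0.76 -0.41 0.59 0 0; 0.06 -0.84 -0.46 0.66 0 0; 0.06 -0.9 -0.49 0.73 0 0; 0.06 -0.92 -0.5 0.8 0 0",
  jaw=1,
)

```text
t: 2.3
position: [0.5502, 0.1269, 0.3748]
orientation: [0.707, 0.027, 0.706, -0.027]
wrist_force: [-0.6, -0.3, -0.6]
finger_gap: 0.0939
```

Run:
```python
from h import *
plan(.6513,.0061,.16,85)
c=cap('wrist','w1.png'); print(np.round(c['R'],3),c['t'],c['fx'])
np.savez('pics/w1.npz',**c)
c=cap('top','t1.png'); np.savez('pics/t1.npz',**c)
```

```text
t 2.3 q1,q6 [0.07 0.15] jaw -4.39 grasp [0.5505 0.1267 0.1948] tilt 0.1 gap 0.0939 F [-0.6 -0.3 -0.6]
turn deg -0.6 ROW [ 0.07  -0.225  0.22 ] [0.007 0.001 0.   ]
[[ 0.997 -0.077  0.002]
 [-0.075 -0.969  0.237]
 [-0.016 -0.237 -0.971]] [-0.53846598  0.14628376  0.39985453] 423.35759941557706
```

View pics/w1.png

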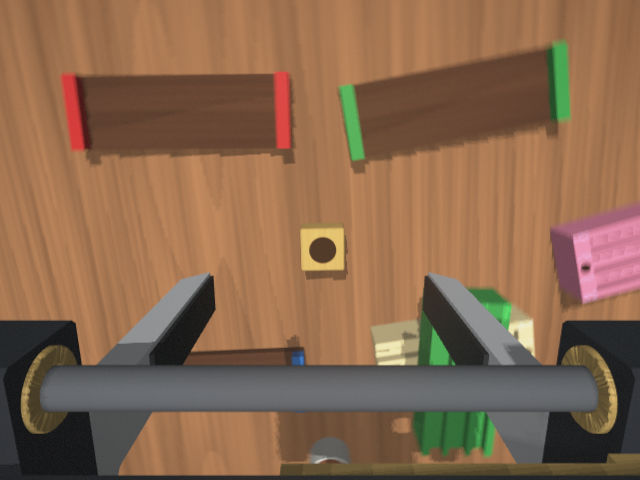

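View pics/t1.png

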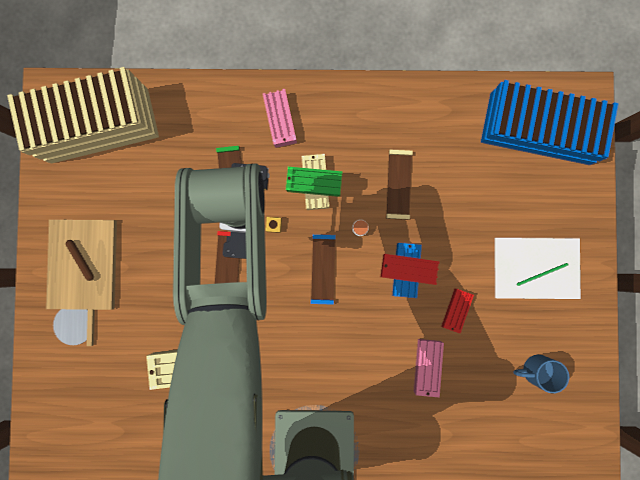

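The wrist view shows the red stops at about pixels (73,112) and (283,112), the green stops at (350,122) and (561,80), and the brass block at (322,249). I'll check these rest positions against the top camera's.

```bash
cat >> h.py <<'E'
def cols(c):
    hsv=cv2.cvtColor(c['color'],cv2.COLOR_BGR2HSV); H,S,V=[hsv[...,i].astype(int) for i in range(3)]
    return dict(green=(H>50)&(H<80)&(S>120),red=((H<6)|(H>174))&(S>150),blue=(H>95)&(H<120)&(S>150),cream=(H>18)&(H<35)&(S>30)&(S<140)&(V>140))
E
python3 - <<'E'
from h import *
c=dict(np.load('pics/w1.npz')); Z=pts(c)[...,2]
for n,m in cols(c).items():
    if n in('red','green'):
        for r in rect(m&(Z<.035)&(Z>.011),c,.018): print(n,np.round(r[0]),np.round(r[1],4))
print(np.nanmedian(Z[20:60,100:250]))
E
```

```text
green [558.  81.] [  0.7377   0.2204  52.5838  13.3349 -84.2556]
green [351. 123.] [  0.5807   0.2025  54.1418   9.0758 -83.784 ]
red [281. 110.] [ 0.5277  0.2155 55.6652 10.1361 86.7213]
red [ 74. 112.] [ 0.3704  0.2258 53.5093 12.6837 86.3824]
5.819701981722902e-05
```

Request:
arm_command(
  targets="0.02 -0.03 0.03 0 0 0; 0.04 -0.08 0.08 0 0 0; 0.06 -0.14 0.14 0.007 0 0; 0.07 -0.19 0.19 0.007 0 0; 0.07 -0.22 0.216 0.007 0 0; 0.07 -0.225 0.22 0.007 0 0; 0.07 -0.225 0.22 0.007 0 0",
)

```text
t: 3.1
position: [0.6498, 0.0113, 0.3395]
orientation: [0.706, 0.027, 0.707, -0.027]
wrist_force: [-0.0, 0.7, -0.0]
finger_gap: 0.094
```

Run:
```python
from h import *
c=cap('wrist','w2.png'); Z=pts(c)[...,2]
for r in rect(cols(c)['green']&(Z>.05)&(Z<.08),c,.068): print(np.round(r[0]),np.round(r[1],4))
plan(.6513,.0061,.059,85)
```

```text
[325. 257.] [6.522000e-01 5.700000e-03 1.297914e+02 5.569810e+01 8.533580e+01]
t 3.15 q1,q6 [-0.11 -0.04] jaw -4.39 grasp [0.6493 0.012  0.1597] tilt 0.06 gap 0.0939 F [-0.4 -0.2 -0.7]
turn deg -0.6 ROW [ 0.201 -0.011  0.005] [ 0.007 -0.001 -0.   ]
```

View pics/w2.png

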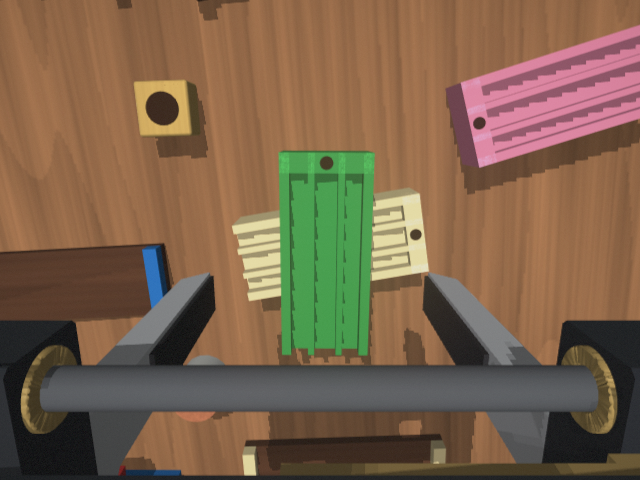

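The wrist view has green at (325,255) between the open fingers, and its measured pose agrees with the top camera. I'll descend and grip.

Request:
arm_command(
  targets="0.02 -0.01 0.006 0.004 0 0; 0.05 -0.012 0.007 0.004 0 0; 0.08 -0.012 0.007 0.004 0 0; 0.11 -0.012 0.007 0.004 0 0; 0.14 -0.012 0.007 0.004 0 0; 0.17 -0.012 0.007 0.004 0 0; 0.19 -0.012 0.007 0.004 0 0; 0.2 -0.012 0.007 0.004 0 0; 0.2 -0.012 0.007 0.004 0 0; 0.2 -0.012 0.007 0.004 0 0",
)

```text
t: 4.15
position: [0.6535, 0.0042, 0.2402]
orientation: [0.707, 0.03, 0.706, -0.03]
wrist_force: [-0.6, -0.0, -0.6]
finger_gap: 0.094
```

Run:
```python
from h import *
plan(.6522,.0057,.059,85.3)
```

```text
t 4.15 q1,q6 [-0.13 -0.04] jaw -4.87 grasp [0.6537 0.0042 0.0602] tilt 0.07 gap 0.094 F [-0.6 -0.  -0.6]
turn deg 0.2 ROW [ 0.002  0.003 -0.003] [-0.002  0.001  0.   ]
```

Request:
arm_command(
  targets="0.002 0.003 -0.002 0 0 0; 0.002 0.003 -0.002 0 0 0; 0.002 0.003 -0.002 0 0 0; 0.002 0.003 -0.002 0 0 0; 0.002 0.003 -0.002 0 0 0; 0.002 0.003 -0.002 0 0 0; 0.002 0.003 -0.002 0 0 0; 0.002 0.003 -0.002 0 0 0",
  jaw=0,
  force=25,
)

```text
t: 4.95
position: [0.6524, 0.0058, 0.2389]
orientation: [0.707, 0.03, 0.706, -0.03]
wrist_force: [0.3, 0.2, 0.5]
finger_gap: 0.0557
```

Request:
arm_command(
  targets="-0.01 0 0 0 0 0; -0.03 0 0 0 0 0; -0.06 0 0 0 0 0; -0.1 0 0 0 0 0; -0.14 0 0 0 0 0; -0.18 0 0 0 0 0; -0.2 0 0 0 0 0; -0.2 0 0 0 0 0",
)

```text
t: 5.75
position: [0.653, 0.0058, 0.3419]
orientation: [0.708, 0.03, 0.705, -0.03]
wrist_force: [1.1, 0.4, -1.7]
finger_gap: 0.0559
```

Run:
```python
from h import *
c=cap('wrist','w3.png'); np.savez('pics/w3.npz',**c)
plan(.6595,.2125,.14,7)
plan(.6595,.2125,.14,7,1)
```

```text
t 5.8 q1,q6 [-0.12 -0.04] jaw -4.86 grasp [0.6529 0.0058 0.16  ] tilt 0.13 gap 0.0557 F [ 0.2  0.9 -2.3]
turn deg -78.1 ROW [ 0.04   0.413 -0.021] [ 0.868  0.001 -0.001]
t 5.8 q1,q6 [-0.12 -0.04] jaw -4.86 grasp [0.6529 0.0058 0.16  ] tilt 0.13 gap 0.0557 F [ 0.2  0.9 -2.3]
turn deg 101.9 ROW [ 0.04   0.413 -0.021] [-1.132e+00  1.000e-03  1.000e-03]
```

View pics/w3.png

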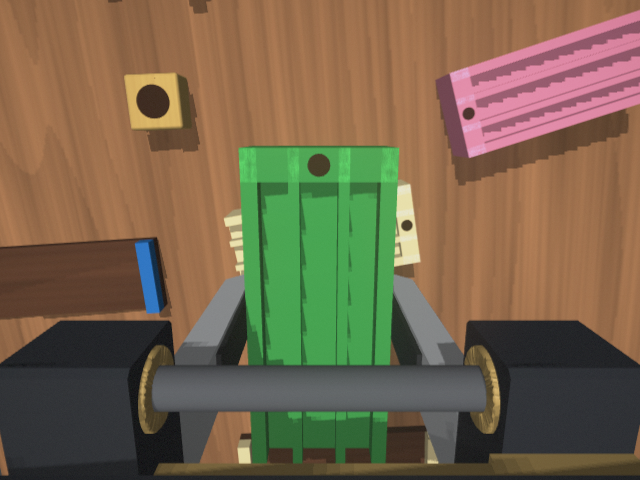

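Green is held squarely. I'll carry it to the green rest.

Request:
arm_command(
  targets="0 0.01 0 0.03 0 0; 0 0.03 0 0.09 0 0; 0 0.07 -0.003 0.16 0 0; 0 0.12 -0.006 0.24 0 0; 0 0.17 -0.01 0.32 0 0; 0 0.22 -0.01 0.4 0 0; 0.01 0.27 -0.02 0.49 0 0; 0.02 0.32 -0.02 0.58 0 0; 0.03 0.36 -0.02 0.67 0 0; 0.04 0.39 -0.02 0.75 0 0; 0.04 0.41 -0.021 0.82 0 0; 0.04 0.413 -0.021 0.86 0 0",
)

```text
t: 7.0
position: [0.6584, 0.2139, 0.316]
orientation: [0.531, 0.465, 0.533, -0.467]
wrist_force: [-0.6, -0.7, -2.8]
finger_gap: 0.056
```

Request:
arm_command(
  targets="0 0 0 0 0 0; 0 0 0 0 0 0",
)

```text
t: 7.2
position: [0.6589, 0.2123, 0.3173]
orientation: [0.532, 0.464, 0.533, -0.465]
wrist_force: [0.4, 0.4, -2.6]
finger_gap: 0.0562
```

Run:
```python
from h import *
plan(.6595,.2125,.033,7)
```

```text
t 7.2 q1,q6 [0.19 1.62] jaw -82.19 grasp [0.6585 0.2122 0.1373] tilt 0.14 gap 0.0562 F [ 0.4  0.4 -2.6]
turn deg -0.8 ROW [ 0.209  0.002 -0.   ] [0.009 0.    0.002]
```

Request:
arm_command(
  targets="0.02 0.002 0 0.009 0 0; 0.05 0.002 0 0.009 0 0; 0.09 0.002 0 0.009 0 0; 0.13 0.002 0 0.009 0 0; 0.16 0.002 0 0.009 0 0; 0.18 0.002 0 0.009 0 0; 0.19 0.002 0 0.009 0 0; 0.197 0.002 0 0.009 0 0; 0.202 0.002 0 0.009 0 0; 0.206 0.002 0 0.009 0 0; 0.206 0.002 0 0.009 0 0",
)

```text
t: 8.3
position: [0.6605, 0.2127, 0.2161]
orientation: [0.529, 0.469, 0.529, -0.469]
wrist_force: [0.1, -0.6, -2.9]
finger_gap: 0.0552
```

Run:
```python
from h import *
plan(.6595,.2125,.033,7)
```

```text
t 8.3 q1,q6 [0.19 1.64] jaw -83.07 grasp [0.6606 0.2127 0.0361] tilt 0.04 gap 0.0552 F [ 0.1 -0.6 -2.9]
turn deg 0.1 ROW [ 0.006 -0.002  0.   ] [-0.001 -0.    -0.   ]
```

Request:
arm_command(
  targets="0.002 -0.001 0 0 0 0; 0.004 -0.001 0 0 0 0; 0.006 -0.001 0 0 0 0; 0.006 -0.001 0 0 0 0; 0.006 -0.001 0 0 0 0",
)

```text
t: 8.8
position: [0.6599, 0.2126, 0.2128]
orientation: [0.529, 0.469, 0.529, -0.469]
wrist_force: [-0.7, -0.0, -0.7]
finger_gap: 0.0559
```

Run:
```python
from h import *
plan(.6595,.2125,.033,7)
```

```text
t 8.8 q1,q6 [0.19 1.64] jaw -83.07 grasp [0.66   0.2126 0.0328] tilt 0.03 gap 0.0559 F [-0.7 -0.  -0.7]
turn deg 0.1 ROW [-0.    -0.001  0.   ] [-0.001 -0.    -0.   ]
```

The force fell from -2.9 to -0.7 N, so green is resting on the board. I'll release and rise.

Request:
arm_command(
  targets="0 0 0 0 0 0; 0 0 0 0 0 0; 0 0 0 0 0 0; 0 0 0 0 0 0; 0 0 0 0 0 0; -0.02 0 0 0 0 0; -0.05 0 0 0 0 0; -0.1 0 0 0 0 0; -0.16 0 0 0 0 0; -0.22 0 0 0 0 0; -0.24 0 0 0 0 0; -0.24 0 0 0 0 0",
  jaw=1,
)

```text
t: 10.0
position: [0.6606, 0.2128, 0.3365]
orientation: [0.531, 0.471, 0.528, -0.467]
wrist_force: [0.4, 0.0, 0.2]
finger_gap: 0.0941
```

Run:
```python
from h import *
plan(.657,.003,.12,5)
c=cap('wrist','w4.png'); np.savez('pics/w4.npz',**c); Z=pts(c)[...,2]
for n,z in(('green',.042),('cream',.034),('cream',.018),('blue',.068)):
  for r in rect(cols(c)[n]&(abs(Z-z)<.008),c,z): print(n,np.round(r[0]),np.round(r[1],4))
```

```text
t 10.0 q1,q6 [0.19 1.64] jaw -83.07 grasp [0.6618 0.213  0.1565] tilt 0.37 gap 0.0941 F [0.4 0.  0.2]
turn deg -1.9 ROW [ 0.072 -0.058  0.416] [ 0.021 -0.    -0.004]
green [319. 240.] [  0.6584   0.2125 129.5572  55.5004   6.9147]
cream [25. 24.] [  0.7764   0.4131  26.4359  18.5334 -75.7645]
cream [595. 255.] [6.71200e-01 1.89000e-02 9.94249e+01 3.53749e+01 5.83700e-01]
cream [628. 268.] [ 6.68100e-01 -2.40000e-03  8.12995e+01  1.11381e+01  4.91430e+00]
cream [636. 300.] [ 6.44700e-01 -1.44000e-02  3.36728e+01  7.06830e+00  1.67920e+01]
cream [590. 264.] [6.6220e-01 1.1500e-02 8.7443e+01 6.8156e+00 5.5574e+00]
cream [613. 264.] [ 6.64200e-01 -5.50000e-03  8.75224e+01  9.54130e+00  5.50600e+00]
cream [633. 281.] [ 6.54200e-01 -2.36000e-02  6.32023e+01  5.50310e+00  5.51990e+00]
cream [557. 310.] [6.22200e-01 2.76000e-02 7.35631e+01 1.10122e+01 6.03530e+00]
```

View pics/w4.png

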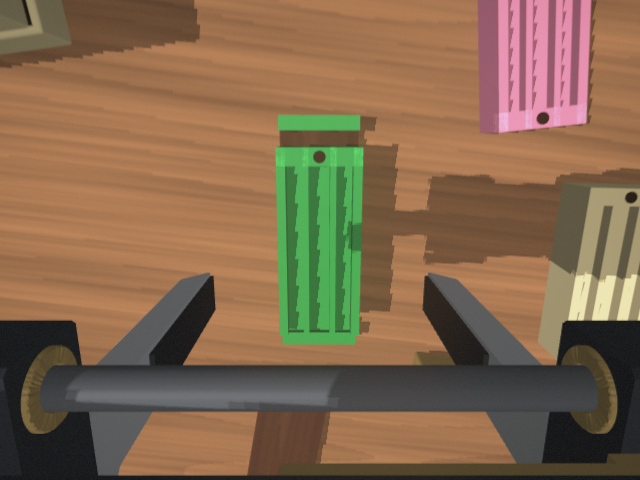

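Green lies on its rest within about 1 mm and 0.1°. Next is the cream mould, which is now uncovered.

Request:
arm_command(
  targets="0.005 -0.01 0.03 0 0 0; 0.01 -0.02 0.07 0.01 0 0; 0.01 -0.03 0.13 0.015 0 -0.004; 0.01 -0.04 0.19 0.02 0 -0.004; 0.01 -0.05 0.25 0.02 0 -0.004; 0.01 -0.055 0.31 0.02 0 -0.004; 0.01 -0.058 0.36 0.02 0 -0.004; 0.01 -0.058 0.4 0.02 0 -0.004; 0.01 -0.058 0.416 0.02 0 -0.004; 0.01 -0.058 0.416 0.02 0 -0.004",
)

```text
t: 11.05
position: [0.6555, 0.0004, 0.3262]
orientation: [0.519, 0.476, 0.523, -0.48]
wrist_force: [0.4, -1.1, 0.3]
finger_gap: 0.0939
```

Run:
```python
from h import *
c=cap('wrist','w5.png'); np.savez('pics/w5.npz',**c); Z=pts(c)[...,2]
m=cols(c)['cream']
hsv=cv2.cvtColor(c['color'],cv2.COLOR_BGR2HSV)
for r in rect(m&(abs(Z-.034)<.006),c,.034): print('cream',np.round(r[0]),np.round(r[1],4))
W=pts(c); k=(Z>.025)&(Z<.045)&(abs(W[...,0]-.655)<.1)&(abs(W[...,1])<.06)
print(box(W[k][:,:2]))
for r in rect(k,c,.034): print(np.round(r[0]),np.round(r[1],4))
plan(.657,.003,.025,5)
```

```text
cream [315. 229.] [6.567000e-01 2.900000e-03 1.296946e+02 5.598590e+01 5.520900e+00]
(0.6564915771484375, 0.0028953971862792968, 130.1046600341797, 56.23002624511719, 5.552250862121582)
[316. 253.] [6.566000e-01 2.900000e-03 1.298739e+02 5.599200e+01 5.517200e+00]
t 11.1 q1,q6 [-0.13  1.35] jaw -84.98 grasp [0.6541 0.0016 0.1465] tilt 0.48 gap 0.0937 F [0.1 0.3 0.2]
turn deg -0.0 ROW [ 0.243  0.005 -0.002] [ 0.    -0.     0.005]
```

View pics/w5.png

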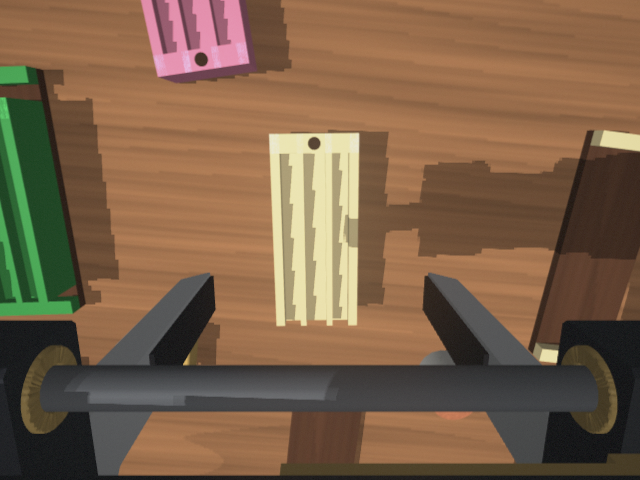

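The cream mould is at (315,229) and measures 130 x 56, the right size. I'll descend on it.

Request:
arm_command(
  targets="0.02 0.004 -0.002 -0.006 0 0.005; 0.05 0.005 -0.002 -0.006 0 0.005; 0.09 0.005 -0.002 -0.006 0 0.005; 0.13 0.005 -0.002 -0.006 0 0.005; 0.17 0.005 -0.002 -0.006 0 0.005; 0.2 0.005 -0.002 -0.006 0 0.005; 0.22 0.005 -0.002 -0.006 0 0.005; 0.235 0.005 -0.002 -0.006 0 0.005; 0.24 0.005 -0.002 -0.006 0 0.005; 0.242 0.005 -0.002 -0.006 0 0.005; 0.242 0.005 -0.002 -0.006 0 0.005",
)

```text
t: 12.2
position: [0.6582, 0.0037, 0.2074]
orientation: [0.525, 0.475, 0.523, -0.474]
wrist_force: [0.4, -0.4, -0.4]
finger_gap: 0.0941
```

Run:
```python
from h import *
plan(.6566,.0029,.025,5.5)
```

```text
t 12.2 q1,q6 [-0.13  1.35] jaw -84.34 grasp [0.6587 0.0036 0.0274] tilt 0.18 gap 0.0941 F [ 0.4 -0.4 -0.4]
turn deg -0.2 ROW [ 0.005 -0.003  0.001] [ 0.002  0.    -0.002]
```

Request:
arm_command(
  targets="0.004 -0.003 0.001 0.002 0 -0.001; 0.004 -0.003 0.001 0.002 0 -0.001; 0.004 -0.003 0.001 0.002 0 -0.001; 0.004 -0.003 0.001 0.002 0 -0.001; 0.004 -0.003 0.001 0.002 0 -0.001; 0.004 -0.003 0.001 0.002 0 -0.001; 0.004 -0.003 0.001 0.002 0 -0.001; 0.004 -0.003 0.001 0.002 0 -0.001",
  jaw=0,
  force=25,
)

```text
t: 13.0
position: [0.6564, 0.0031, 0.2048]
orientation: [0.523, 0.475, 0.523, -0.475]
wrist_force: [-0.1, -0.5, 1.1]
finger_gap: 0.0559
```

Run:
```python
from h import *
plan(.6566,.0029,.025,5.5)
```

```text
t 13.0 q1,q6 [-0.13  1.35] jaw -84.51 grasp [0.6564 0.003  0.0248] tilt 0.02 gap 0.0559 F [-0.1 -0.5  1.1]
turn deg 0.0 ROW [-0.  0.  0.] [-0.  0. -0.]
```

Request:
arm_command(
  targets="-0.01 0 0 0 0 0; -0.03 0 0 0 0 0; -0.06 0 0 0 0 0; -0.1 0 0 0 0 0; -0.15 0 0 0 0 0; -0.2 0 0 0 0 0; -0.23 0 0 0 0 0; -0.24 0 0 0 0 0; -0.24 0 0 0 0 0",
)

```text
t: 13.9
position: [0.6565, 0.0031, 0.3258]
orientation: [0.524, 0.476, 0.523, -0.475]
wrist_force: [-0.7, 0.5, -1.3]
finger_gap: 0.056
```

Run:
```python
from h import *
c=cap('wrist','w6.png'); np.savez('pics/w6.npz',**c); Z=pts(c)[...,2]
for n in('cream','blue'):
  for r in rect(cols(c)[n]&(Z>.012)&(Z<.03),c,.018): print(n,np.round(r[0]),np.round(r[1],4))
plan(.6539,-.2044,.14,-2)
```

```text
cream [619. 150.] [ 0.7339 -0.1909 29.7446 10.1979 87.7111]
t 13.95 q1,q6 [-0.13  1.35] jaw -84.52 grasp [0.6559 0.0031 0.1443] tilt 0.03 gap 0.056 F [-0.4 -0.4 -2.3]
turn deg -7.5 ROW [ 0.009 -0.044  0.413] [ 0.083 -0.     0.   ]
```

View pics/w6.png

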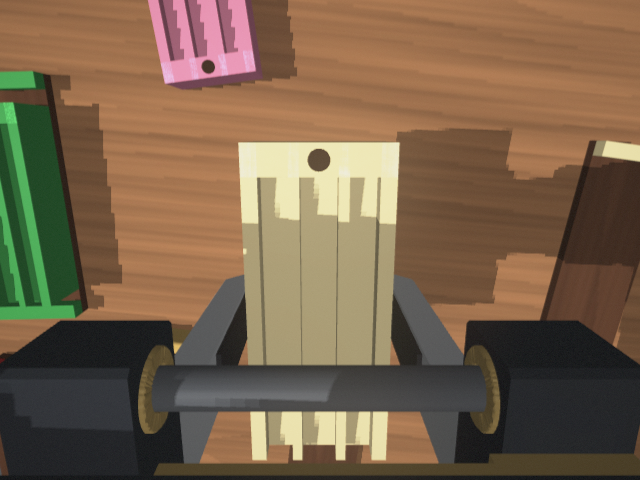

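Cream is held squarely. I'll carry it to the cream rest.

Request:
arm_command(
  targets="0 0 0.01 0 0 0; 0 0 0.03 0.01 0 0; 0 -0.01 0.07 0.02 0 0; 0 -0.015 0.12 0.03 0 0; 0 -0.02 0.18 0.04 0 0; 0 -0.025 0.24 0.05 0 0; 0 -0.03 0.3 0.06 0 0; 0 -0.035 0.35 0.07 0 0; 0 -0.04 0.385 0.08 0 0; 0 -0.044 0.405 0.083 0 0; 0 -0.044 0.413 0.083 0 0; 0 -0.044 0.413 0.083 0 0",
)

```text
t: 15.15
position: [0.6541, -0.2046, 0.3244]
orientation: [0.491, 0.509, 0.491, -0.509]
wrist_force: [-0.7, -0.8, -1.7]
finger_gap: 0.0561
```

Run:
```python
from h import *
c=cap('wrist','w7.png'); Z=pts(c)[...,2]
for r in rect(cols(c)['cream']&(Z>.011)&(Z<.03),c,.018): print(np.round(r[0]),np.round(r[1],4))
plan(.6539,-.2044,.033,-2.1)
```

```text
[320. 116.] [ 0.7336 -0.2082 55.9517  9.3774 87.9818]
t 15.2 q1,q6 [-0.43  1.18] jaw -91.95 grasp [ 0.6542 -0.2038  0.1445] tilt 0.04 gap 0.0561 F [ 0.3  0.5 -1.5]
turn deg -0.1 ROW [ 0.223 -0.001  0.001] [ 0.002 -0.     0.   ]
```

View pics/w7.png

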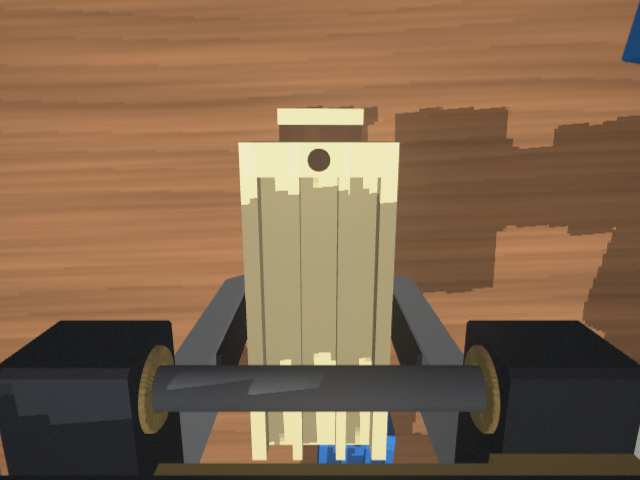

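Cream is aligned over its rest. The far stop is at (320,116), which agrees with the earlier measurement, so I'll lower it.

Request:
arm_command(
  targets="0.02 -0.001 0.001 0.002 0 0; 0.05 -0.001 0.001 0.002 0 0; 0.09 -0.001 0.001 0.002 0 0; 0.13 -0.001 0.001 0.002 0 0; 0.16 -0.001 0.001 0.002 0 0; 0.185 -0.001 0.001 0.002 0 0; 0.2 -0.001 0.001 0.002 0 0; 0.21 -0.001 0.001 0.002 0 0; 0.215 -0.001 0.001 0.002 0 0; 0.218 -0.001 0.001 0.002 0 0; 0.218 -0.001 0.001 0.002 0 0; 0.218 -0.001 0.001 0.002 0 0",
)

```text
t: 16.4
position: [0.6539, -0.2052, 0.2164]
orientation: [0.491, 0.51, 0.49, -0.509]
wrist_force: [0.2, -0.4, -2.0]
finger_gap: 0.0559
```

Run:
```python
from h import *
plan(.6538,-.205,.033,-2.1)
```

```text
t 16.4 q1,q6 [-0.43  1.18] jaw -92.17 grasp [ 0.6541 -0.2053  0.0364] tilt 0.07 gap 0.0559 F [ 0.2 -0.4 -2. ]
turn deg 0.1 ROW [ 0.007 -0.    -0.   ] [-0.001  0.    -0.001]
```

Request:
arm_command(
  targets="0.002 0 0 0 0 0; 0.004 0 0 0 0 0; 0.006 0 0 0 0 0; 0.007 0 0 0 0 0; 0.007 0 0 0 0 0; 0.007 0 0 0 0 0",
)

```text
t: 17.0
position: [0.6538, -0.2051, 0.2128]
orientation: [0.491, 0.509, 0.49, -0.509]
wrist_force: [-1.4, 0.0, 3.4]
finger_gap: 0.0558
```

Run:
```python
from h import *
plan(.6538,-.205,.033,-2.1)
```

```text
t 17.0 q1,q6 [-0.43  1.18] jaw -92.16 grasp [ 0.6539 -0.2051  0.0328] tilt 0.03 gap 0.0558 F [-1.4  0.   3.4]
turn deg 0.1 ROW [-0.  0. -0.] [-0.001  0.    -0.   ]
```

Cream is on the board, pressing lightly with 3.4 N. I'll release and rise.

Request:
arm_command(
  targets="0 0 0 0 0 0; 0 0 0 0 0 0; 0 0 0 0 0 0; 0 0 0 0 0 0; 0 0 0 0 0 0; -0.02 0 0 0 0 0; -0.05 0 0 0 0 0; -0.1 0 0 0 0 0; -0.16 0 0 0 0 0; -0.22 0 0 0 0 0; -0.25 0 0 0 0 0; -0.25 0 0 0 0 0",
  jaw=1,
)

```text
t: 18.2
position: [0.6547, -0.2055, 0.342]
orientation: [0.493, 0.51, 0.488, -0.508]
wrist_force: [0.9, -0.0, 0.1]
finger_gap: 0.094
```

Run:
```python
from h import *
plan(.4442,-.2226,.16,82.3)
c=cap('wrist','w8.png'); W=pts(c); Z=W[...,2]
for r in rect(cols(c)['cream']&(abs(Z-.042)<.008),c,.042): print(np.round(r[0]),np.round(r[1],4))
k=(Z>.034)&(Z<.052)&(abs(W[...,0]-.655)<.08)&(abs(W[...,1]+.205)<.06); print(box(W[k][:,:2]))
```

```text
t 18.2 q1,q6 [-0.43  1.18] jaw -92.16 grasp [ 0.656  -0.2061  0.162 ] tilt 0.47 gap 0.094 F [ 0.9 -0.   0.1]
turn deg 84.5 ROW [ 0.001 -0.419  0.05 ] [-0.938  0.005 -0.002]
[316. 237.] [  0.6539  -0.2051 129.543   55.995   -2.1696]
(0.653640869140625, -0.20504261779785157, 130.1114501953125, 56.16166687011719, -2.1516036987304688)
```

Cream is on its rest within about 1 mm. Now the red mould.

Request:
arm_command(
  targets="0 -0.02 0 -0.05 0 0; 0 -0.05 0 -0.12 0 0; 0 -0.09 0 -0.2 0 0; 0 -0.13 0.005 -0.28 0 0; 0 -0.18 0.01 -0.36 0 0; 0 -0.23 0.02 -0.44 0 0; 0 -0.28 0.03 -0.52 0 0; 0 -0.33 0.04 -0.6 0 0; 0 -0.37 0.05 -0.69 0 0; 0 -0.4 0.05 -0.78 0 0; 0 -0.415 0.05 -0.86 0 0; 0 -0.419 0.05 -0.92 0.005 -0.002",
)

```text
t: 19.45
position: [0.4416, -0.2215, 0.3349]
orientation: [0.701, 0.058, 0.709, -0.054]
wrist_force: [0.6, 0.6, -0.3]
finger_gap: 0.0937
```

Request:
arm_command(
  targets="0 0 0 -0.018 0 0; 0 0 0 -0.018 0 0; 0 0 0 -0.018 0 0",
)

```text
t: 19.75
position: [0.4433, -0.2219, 0.3364]
orientation: [0.703, 0.05, 0.708, -0.047]
wrist_force: [0.1, 0.7, 0.3]
finger_gap: 0.0942
```

Run:
```python
from h import *
c=cap('wrist','w9.png'); np.savez('pics/w9.npz',**c); W=pts(c); Z=W[...,2]
for r in rect(cols(c)['red']&(abs(Z-.068)<.012),c,.068): print(np.round(r[0]),np.round(r[1],4))
plan(.4442,-.2226,.059,82.3)
```

```text
[325. 252.] [  0.4437  -0.224  130.0531  55.979   82.4234]
t 19.8 q1,q6 [-0.64 -0.5 ] jaw -7.79 grasp [ 0.4421 -0.2212  0.1566] tilt 0.49 gap 0.0938 F [ 0.2 -0.2  0.7]
turn deg 0.1 ROW [ 0.195 -0.002  0.003] [-0.001 -0.005 -0.002]
```

View pics/w9.png

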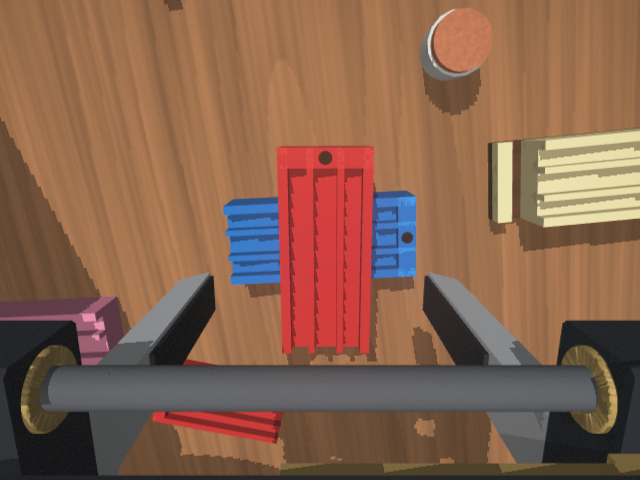

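Red at (325,252) measures 130 x 56, so it is the larger one. I'll descend on it.

Request:
arm_command(
  targets="0.02 -0.004 0.003 0 -0.005 -0.002; 0.05 -0.005 0.003 0 -0.005 -0.002; 0.08 -0.005 0.003 0 -0.005 -0.002; 0.11 -0.005 0.003 0 -0.005 -0.002; 0.14 -0.005 0.003 0 -0.005 -0.002; 0.165 -0.005 0.003 0 -0.005 -0.002; 0.18 -0.005 0.003 0 -0.005 -0.002; 0.19 -0.005 0.003 0 -0.005 -0.002; 0.193 -0.005 0.003 0 -0.005 -0.002; 0.193 -0.005 0.003 0 -0.005 -0.002; 0.193 -0.005 0.003 0 -0.005 -0.002",
)

```text
t: 20.9
position: [0.4441, -0.2246, 0.2412]
orientation: [0.706, 0.047, 0.705, -0.048]
wrist_force: [0.3, -0.0, 0.3]
finger_gap: 0.0939
```

Run:
```python
from h import *
plan(.4437,-.224,.059,82.4)
```

```text
t 20.9 q1,q6 [-0.64 -0.51] jaw -7.74 grasp [ 0.4444 -0.2249  0.0612] tilt 0.12 gap 0.0939 F [ 0.3 -0.   0.3]
turn deg 0.1 ROW [ 0.004  0.001 -0.001] [-0.002  0.001  0.001]
```

Request:
arm_command(
  targets="0.004 0.001 -0.001 0 0 0; 0.004 0.001 -0.001 0 0 0; 0.004 0.001 -0.001 0 0 0; 0.004 0.001 -0.001 0 0 0; 0.004 0.001 -0.001 0 0 0; 0.004 0.001 -0.001 0 0 0; 0.004 0.001 -0.001 0 0 0; 0.004 0.001 -0.001 0 0 0",
  jaw=0,
  force=25,
)

```text
t: 21.7
position: [0.4435, -0.2239, 0.2387]
orientation: [0.706, 0.048, 0.705, -0.048]
wrist_force: [1.0, 0.3, -0.1]
finger_gap: 0.0558
```

Run:
```python
from h import *
plan(.4437,-.224,.059,82.4)
```

```text
t 21.7 q1,q6 [-0.64 -0.51] jaw -7.75 grasp [ 0.4437 -0.224   0.0587] tilt 0.07 gap 0.0558 F [ 1.   0.3 -0.1]
turn deg 0.1 ROW [-0.001 -0.     0.   ] [-0.002  0.001  0.   ]
```

Request:
arm_command(
  targets="-0.01 0 0 0 0 0; -0.03 0 0 0 0 0; -0.06 0 0 0 0 0; -0.1 0 0 0 0 0; -0.14 0 0 0 0 0; -0.18 0 0 0 0 0; -0.2 0 0 0 0 0; -0.2 0 0 0 0 0",
)

```text
t: 22.5
position: [0.4438, -0.2242, 0.3407]
orientation: [0.707, 0.047, 0.704, -0.049]
wrist_force: [1.1, -0.1, -3.2]
finger_gap: 0.0556
```

Run:
```python
from h import *
c=cap('wrist','w10.png'); W=pts(c); Z=W[...,2]
for r in rect(cols(c)['blue']&(abs(Z-.018)<.012),c,.018): print(np.round(r[0]),np.round(r[1],4))
plan(.4484,.22,.14,-3.5)
plan(.4484,.22,.14,-3.5,1)
```

```text
[230. 196.] [ 0.3844 -0.1903 13.7556  2.8819 -7.8004]
[231. 215.] [ 0.3828 -0.2044 13.5779 11.049  -7.8091]
[233. 238.] [ 0.381  -0.2211 13.6102 12.7256 82.1664]
[234. 261.] [ 0.379  -0.2387 11.9071 10.7904 -6.5208]
t 22.55 q1,q6 [-0.64 -0.51] jaw -7.74 grasp [ 0.4437 -0.2241  0.1592] tilt 0.13 gap 0.0556 F [-0.4  0.6 -2.9]
turn deg -85.8 ROW [ 0.037  0.881 -0.11 ] [ 0.953  0.002 -0.   ]
t 22.55 q1,q6 [-0.64 -0.51] jaw -7.74 grasp [ 0.4437 -0.2241  0.1592] tilt 0.13 gap 0.0556 F [-0.4  0.6 -2.9]
turn deg 94.2 ROW [ 0.037  0.881 -0.11 ] [-1.047  0.     0.002]
```

View pics/w10.png

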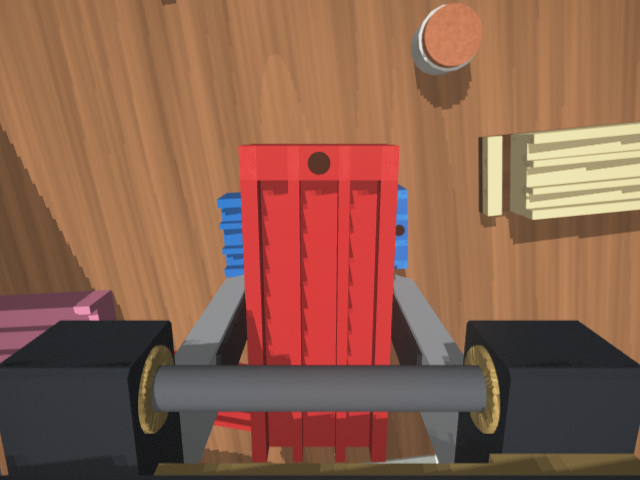

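Red is held squarely. I'll carry it across to the red rest in two calls.

Request:
arm_command(
  targets="0 0.01 0 0.01 0 0; 0 0.03 0 0.03 0 0; 0 0.06 0 0.07 0 0; 0 0.1 -0.01 0.11 0 0; 0 0.15 -0.015 0.16 0 0; 0 0.2 -0.02 0.21 0 0; 0 0.25 -0.03 0.26 0 0; 0 0.3 -0.035 0.31 0 0; 0 0.35 -0.04 0.36 0 0; 0 0.39 -0.05 0.41 0 0; 0 0.42 -0.053 0.45 0 0; 0 0.44 -0.055 0.48 0 0",
)

```text
t: 23.75
position: [0.4449, -0.0006, 0.337]
orientation: [0.637, 0.304, 0.639, -0.305]
wrist_force: [-0.7, -0.4, -1.2]
finger_gap: 0.0561
```

Run:
```python
from h import *
plan(.4484,.22,.14,-3.5)
```

```text
t 23.75 q1,q6 [-0.2   0.69] jaw -51.03 grasp [ 0.4444 -0.0005  0.157 ] tilt 0.15 gap 0.0561 F [-0.7 -0.4 -1.2]
turn deg -42.5 ROW [ 0.034  0.283 -0.339] [ 0.472 -0.001  0.002]
```

Request:
arm_command(
  targets="0 0.02 -0.02 0.03 0 0; 0 0.04 -0.05 0.07 0 0; 0 0.07 -0.085 0.12 0 0; 0 0.105 -0.125 0.17 0 0; 0 0.14 -0.165 0.22 0 0; 0.01 0.175 -0.21 0.27 0 0; 0.02 0.21 -0.25 0.32 0 0; 0.02 0.24 -0.29 0.37 0 0; 0.02 0.265 -0.315 0.41 0 0; 0.02 0.278 -0.333 0.45 0 0; 0.02 0.283 -0.339 0.472 0 0.002; 0.02 0.283 -0.339 0.472 0 0.002",
)

```text
t: 24.95
position: [0.448, 0.2193, 0.3269]
orientation: [0.485, 0.515, 0.485, -0.514]
wrist_force: [0.4, -0.0, -1.6]
finger_gap: 0.0562
```

Run:
```python
from h import *
c=cap('wrist','w11.png'); W=pts(c); Z=W[...,2]
for r in rect(cols(c)['red']&(abs(Z-.018)<.01),c,.018): print(np.round(r[0]),np.round(r[1],4))
plan(.4484,.22,.033,-3.5)
```

```text
[317. 117.] [ 0.5272  0.2159 55.8838  9.4726 86.609 ]
t 25.0 q1,q6 [0.28 1.91] jaw -93.36 grasp [0.4483 0.2188 0.1471] tilt 0.05 gap 0.0561 F [-0.1  0.2 -1.9]
turn deg -0.1 ROW [ 0.228  0.    -0.002] [ 0.002  0.    -0.   ]
```

View pics/w11.png

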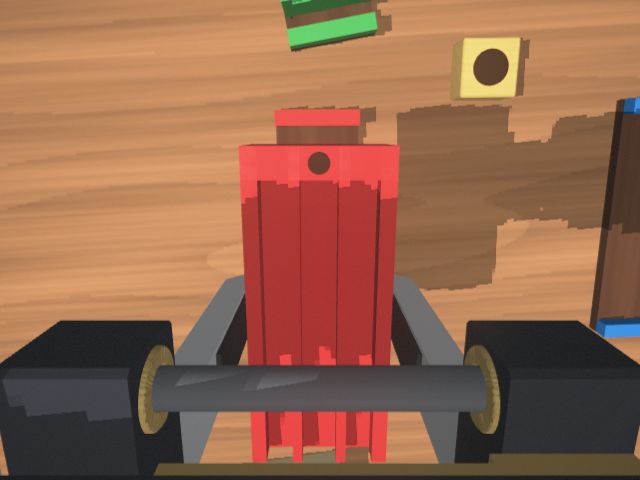

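Red is in line with its board, with the far stop at (317,117). I'll lower it.

Request:
arm_command(
  targets="0.02 0 -0.002 0.002 0 0; 0.05 0 -0.002 0.002 0 0; 0.09 0 -0.002 0.002 0 0; 0.13 0 -0.002 0.002 0 0; 0.165 0 -0.002 0.002 0 0; 0.19 0 -0.002 0.002 0 0; 0.205 0 -0.002 0.002 0 0; 0.215 0 -0.002 0.002 0 0; 0.22 0 -0.002 0.002 0 0; 0.223 0 -0.002 0.002 0 0; 0.223 0 -0.002 0.002 0 0; 0.223 0 -0.002 0.002 0 0",
)

```text
t: 26.2
position: [0.4496, 0.2198, 0.2175]
orientation: [0.485, 0.517, 0.483, -0.514]
wrist_force: [0.9, -0.4, -2.0]
finger_gap: 0.0559
```

Run:
```python
from h import *
plan(.448,.2204,.033,-3.5)
```

```text
t 26.2 q1,q6 [0.28 1.92] jaw -93.6 grasp [0.4504 0.2199 0.0375] tilt 0.27 gap 0.0559 F [ 0.9 -0.4 -2. ]
turn deg 0.1 ROW [ 0.009 -0.003 -0.001] [-0.001 -0.001 -0.003]
```

Request:
arm_command(
  targets="0.003 -0.003 -0.001 0 0 -0.002; 0.005 -0.003 -0.001 0 0 -0.002; 0.007 -0.003 -0.001 0 0 -0.002; 0.009 -0.003 -0.001 0 0 -0.002; 0.009 -0.003 -0.001 0 0 -0.002; 0.009 -0.003 -0.001 0 0 -0.002",
)

```text
t: 26.8
position: [0.4479, 0.2203, 0.2127]
orientation: [0.484, 0.516, 0.484, -0.515]
wrist_force: [-1.3, 0.3, 3.7]
finger_gap: 0.056
```

Run:
```python
from h import *
plan(.448,.2204,.033,-3.5)
```

```text
t 26.8 q1,q6 [0.28 1.92] jaw -93.6 grasp [0.4479 0.2204 0.0327] tilt 0.04 gap 0.056 F [-1.3  0.3  3.7]
turn deg 0.1 ROW [-0.001  0.    -0.   ] [-0.001 -0.    -0.   ]
```

Request:
arm_command(
  targets="0 0 0 0 0 0; 0 0 0 0 0 0; 0 0 0 0 0 0; 0 0 0 0 0 0; 0 0 0 0 0 0; -0.02 0 0 0 0 0; -0.05 0 0 0 0 0; -0.1 0 0 0 0 0; -0.16 0 0 0 0 0; -0.22 0 0 0 0 0; -0.25 0 0 0 0 0; -0.25 0 0 0 0 0",
  jaw=1,
)

```text
t: 28.0
position: [0.4489, 0.2206, 0.3411]
orientation: [0.485, 0.518, 0.483, -0.513]
wrist_force: [-0.6, 0.5, 0.5]
finger_gap: 0.0939
```

Run:
```python
from h import *
plan(.4436,-.221,.15,-5.7)
c=cap('wrist','w12.png'); W=pts(c); Z=W[...,2]
k=(Z>.034)&(Z<.052)&(abs(W[...,0]-.448)<.08)&(abs(W[...,1]-.22)<.06); print(box(W[k][:,:2]))
t=dict(np.load('pics/t1.npz')); 
c=cap('top','t2.png'); W=pts(c); Z=W[...,2]
k=cols(c)['blue']&(abs(Z-.034)<.008)&(abs(W[...,0]-.444)<.1)&(abs(W[...,1]+.221)<.06)
for r in rect(k,c,.034): print(np.round(r[0]),np.round(r[1],4))
```

```text
t 28.0 q1,q6 [0.28 1.92] jaw -93.6 grasp [0.4503 0.2211 0.1611] tilt 0.46 gap 0.0939 F [-0.6  0.5  0.5]
turn deg -2.1 ROW [0.02  0.045 0.882] [ 0.023 -0.002 -0.005]
(0.4464903564453125, 0.220570556640625, 130.20870971679688, 56.180965423583984, -3.6633071899414062)
[407. 275.] [  0.4419  -0.2216 128.873   56.557   -4.7965]
```

View pics/t2.png

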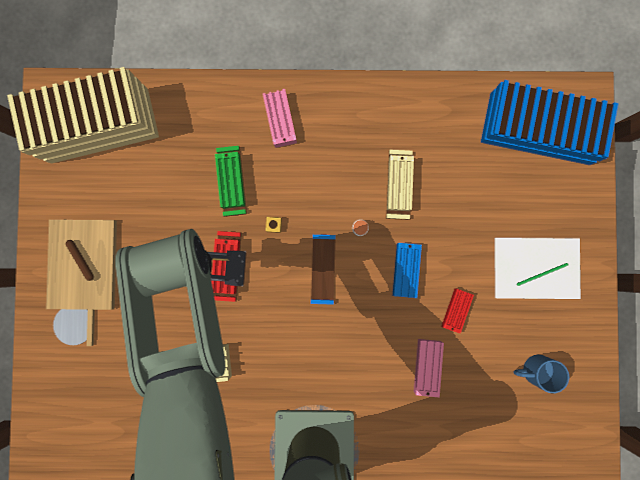

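Red, green and cream are all on their rests. Blue at (407,270) is free. Moving to it.

Request:
arm_command(
  targets="0 0 0.03 0 0 0; 0 0.01 0.08 0 0 0; 0 0.01 0.15 0 0 0; 0 0.015 0.23 0.005 0 0; 0 0.02 0.31 0.01 0 0; 0 0.025 0.39 0.01 0 0; 0 0.03 0.47 0.015 0 0; 0 0.035 0.56 0.02 0 0; 0 0.04 0.65 0.023 0 -0.005; 0.01 0.045 0.74 0.023 -0.002 -0.005; 0.01 0.045 0.82 0.023 -0.002 -0.005; 0.01 0.045 0.87 0.023 -0.002 -0.005",
)

```text
t: 29.3
position: [0.4412, -0.2183, 0.3304]
orientation: [-0.472, -0.522, -0.476, 0.528]
wrist_force: [-0.6, 0.6, 0.0]
finger_gap: 0.0939
```

Request:
arm_command(
  targets="0 0 0.01 0 0 0; 0 0 0.012 0 0 0; 0 0 0.012 0 0 0",
)

```text
t: 29.6
position: [0.4418, -0.2206, 0.3313]
orientation: [-0.473, -0.522, -0.477, 0.527]
wrist_force: [-0.1, 0.7, 0.2]
finger_gap: 0.0942
```

Run:
```python
from h import *
c=cap('wrist','w13.png'); W=pts(c); Z=W[...,2]
for r in rect(cols(c)['blue']&(abs(Z-.034)<.008),c,.034): print(np.round(r[0]),np.round(r[1],4))
k=(Z>.025)&(Z<.045)&(abs(W[...,0]-.444)<.08)&(abs(W[...,1]+.221)<.05); print(box(W[k][:,:2]))
plan(.443,-.2216,.025,-5.5)
```

```text
[321. 230.] [  0.4413  -0.2229 129.1535  55.34    -4.8003]
(0.44066610717773436, -0.22279852294921876, 130.47775268554688, 56.23721694946289, -4.8165130615234375)
t 29.65 q1,q6 [-0.64  1.03] jaw -95.61 grasp [ 0.4404 -0.2204  0.1515] tilt 0.51 gap 0.0938 F [0.7 0.  0.1]
turn deg 0.1 ROW [0.253 0.005 0.002] [-0.001  0.001  0.006]
```

View pics/w13.png

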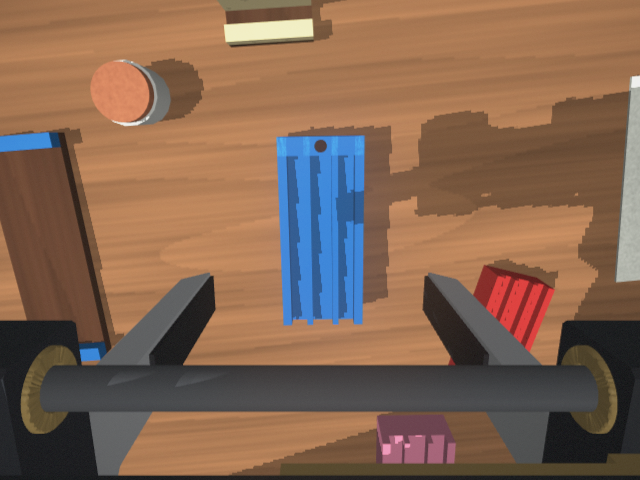

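Blue is at (321,230) and measures 130 x 56; nothing is near the fingers. I'll descend on it.

Request:
arm_command(
  targets="0.02 0.001 0.005 -0.008 0 0.006; 0.05 0.001 0.005 -0.008 0 0.006; 0.09 0.001 0.005 -0.008 0 0.006; 0.13 0.001 0.005 -0.008 0 0.006; 0.17 0.001 0.005 -0.008 0 0.006; 0.2 0.001 0.005 -0.008 0 0.006; 0.225 0.001 0.005 -0.008 0 0.006; 0.24 0.001 0.005 -0.008 0 0.006; 0.248 0.001 0.005 -0.008 0 0.006; 0.252 0.001 0.005 -0.008 0 0.006; 0.252 0.001 0.005 -0.008 0 0.006",
)

```text
t: 30.75
position: [0.4418, -0.2242, 0.2064]
orientation: [-0.479, -0.521, -0.477, 0.521]
wrist_force: [-0.7, -0.6, -0.0]
finger_gap: 0.0935
```

Run:
```python
from h import *
plan(.441,-.2228,.025,-4.8)
```

```text
t 30.75 q1,q6 [-0.64  1.01] jaw -94.95 grasp [ 0.4422 -0.2247  0.0264] tilt 0.22 gap 0.0935 F [-0.7 -0.6 -0. ]
turn deg 0.1 ROW [ 0.003 -0.002 -0.003] [-0.002  0.002 -0.002]
```

Request:
arm_command(
  targets="0.003 -0.002 -0.003 -0.002 0 0; 0.003 -0.002 -0.003 -0.002 0 0; 0.003 -0.002 -0.003 -0.002 0 0; 0.003 -0.002 -0.003 -0.002 0 0; 0.003 -0.002 -0.003 -0.002 0 0; 0.003 -0.002 -0.003 -0.002 0 0; 0.003 -0.002 -0.003 -0.002 0 0; 0.003 -0.002 -0.003 -0.002 0 0",
  jaw=0,
  force=25,
)

```text
t: 31.55
position: [0.4408, -0.2226, 0.2048]
orientation: [-0.48, -0.52, -0.478, 0.521]
wrist_force: [0.7, 1.1, 2.0]
finger_gap: 0.0559
```

Run:
```python
from h import *
plan(.441,-.2228,.025,-4.8)
```

```text
t 31.55 q1,q6 [-0.64  1.01] jaw -94.78 grasp [ 0.4411 -0.2231  0.0248] tilt 0.19 gap 0.0559 F [0.7 1.1 2. ]
turn deg -0.0 ROW [-0.  0.  0.] [ 0.     0.002 -0.001]
```

Request:
arm_command(
  targets="-0.01 0 0 0 0 0; -0.03 0 0 0 0 0; -0.06 0 0 0 0 0; -0.1 0 0 0 0 0; -0.15 0 0 0 0 0; -0.2 0 0 0 0 0; -0.23 0 0 0 0 0; -0.24 0 0 0 0 0; -0.24 0 0 0 0 0",
)

```text
t: 32.45
position: [0.4406, -0.2222, 0.3256]
orientation: [-0.481, -0.52, -0.477, 0.52]
wrist_force: [-0.1, -0.0, -1.4]
finger_gap: 0.0556
```

Run:
```python
from h import *
plan(.443,-.0176,.14,-1)
```

```text
t 32.45 q1,q6 [-0.64  1.01] jaw -94.77 grasp [ 0.4412 -0.2229  0.1456] tilt 0.29 gap 0.0556 F [-0.1 -0.  -1.4]
turn deg 3.8 ROW [ 0.01  -0.029 -0.408] [-0.042  0.002 -0.002]
```

Request:
arm_command(
  targets="0 0 -0.01 0 0 0; 0 0 -0.03 -0.01 0 0; 0 -0.005 -0.07 -0.02 0 0; 0 -0.01 -0.12 -0.03 0 0; 0 -0.015 -0.18 -0.04 0 0; 0 -0.018 -0.24 -0.042 0 0; 0 -0.02 -0.3 -0.042 0 0; 0 -0.025 -0.35 -0.042 0.002 -0.002; 0 -0.029 -0.385 -0.042 0.002 -0.002; 0 -0.029 -0.403 -0.042 0.002 -0.002; 0 -0.029 -0.408 -0.042 0.002 -0.002; 0 -0.029 -0.408 -0.042 0.002 -0.002",
)

```text
t: 33.65
position: [0.443, -0.0175, 0.3237]
orientation: [-0.495, -0.504, -0.496, 0.505]
wrist_force: [-0.2, -0.5, -1.6]
finger_gap: 0.0561
```

Run:
```python
from h import *
c=cap('wrist','w14.png'); W=pts(c); Z=W[...,2]
for r in rect(cols(c)['blue']&(abs(Z-.018)<.01),c,.018): print(np.round(r[0]),np.round(r[1],4))
plan(.443,-.0176,.033,-1)
```

```text
[320. 117.] [ 5.22000e-01 -1.97000e-02  5.46823e+01  9.35260e+00  8.90256e+01]
t 33.7 q1,q6 [-0.24  1.35] jaw -90.99 grasp [ 0.4428 -0.0179  0.1439] tilt 0.1 gap 0.0557 F [-0.1  0.1 -1.9]
turn deg -0.0 ROW [ 0.222  0.    -0.001] [ 0.    -0.     0.001]
```

View pics/w14.png

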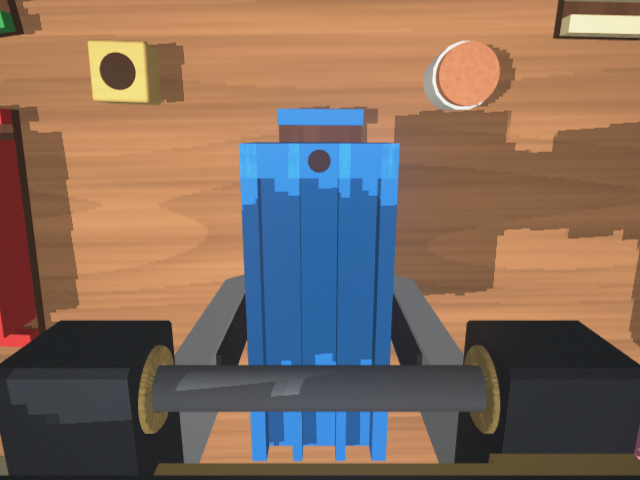

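Blue is in line, with the far stop at (320,117) giving a centre of (0.442, -0.018). I'll lower it.

Request:
arm_command(
  targets="0.02 -0.001 0 0 0 0; 0.05 -0.001 0 0 0 0; 0.09 -0.001 0 0 0 0; 0.13 -0.001 0 0 0 0; 0.16 -0.001 0 0 0 0; 0.185 -0.001 0 0 0 0; 0.2 -0.001 0 0 0 0; 0.21 -0.001 0 0 0 0; 0.215 -0.001 0 0 0 0; 0.217 -0.001 0 0 0 0; 0.217 -0.001 0 0 0 0; 0.217 -0.001 0 0 0 0",
)

```text
t: 34.9
position: [0.4427, -0.0176, 0.2161]
orientation: [0.496, 0.504, 0.496, -0.504]
wrist_force: [-0.4, -0.2, -2.1]
finger_gap: 0.0561
```

Run:
```python
from h import *
plan(.4425,-.018,.033,-1)
```

```text
t 34.9 q1,q6 [-0.24  1.35] jaw -90.99 grasp [ 0.4427 -0.0176  0.0361] tilt 0.02 gap 0.0561 F [-0.4 -0.2 -2.1]
turn deg -0.0 ROW [ 0.006 -0.     0.001] [ 0. -0.  0.]
```

Request:
arm_command(
  targets="0.002 0 0.001 0 0 0; 0.004 0 0.001 0 0 0; 0.006 0 0.001 0 0 0; 0.0065 0 0.001 0 0 0; 0.0065 0 0.001 0 0 0; 0.0065 0 0.001 0 0 0",
)

```text
t: 35.5
position: [0.4425, -0.0181, 0.2128]
orientation: [-0.495, -0.504, -0.496, 0.504]
wrist_force: [-3.5, 0.2, 5.2]
finger_gap: 0.0562
```

Run:
```python
from h import *
plan(.4425,-.018,.033,-1)
```

```text
t 35.5 q1,q6 [-0.24  1.35] jaw -90.99 grasp [ 0.4423 -0.018   0.0328] tilt 0.07 gap 0.0562 F [-3.5  0.2  5.2]
turn deg -0.0 ROW [-0.  0. -0.] [ 0.    -0.     0.001]
```

Contact is confirmed at 5 N. I'll release, rise and check everything.

Request:
arm_command(
  targets="0 0 0 0 0 0; 0 0 0 0 0 0; 0 0 0 0 0 0; 0 0 0 0 0 0; 0 0 0 0 0 0; -0.02 0 0 0 0 0; -0.05 0 0 0 0 0; -0.1 0 0 0 0 0; -0.16 0 0 0 0 0; -0.22 0 0 0 0 0; -0.25 0 0 0 0 0; -0.25 0 0 0 0 0",
  jaw=1,
)

```text
t: 36.7
position: [0.4437, -0.0184, 0.3408]
orientation: [0.497, 0.505, 0.494, -0.503]
wrist_force: [-0.4, 0.5, -0.6]
finger_gap: 0.094
```

Run:
```python
from h import *
c=cap('wrist','w15.png'); W=pts(c); Z=W[...,2]
k=(Z>.034)&(Z<.052)&(abs(W[...,0]-.443)<.08)&(abs(W[...,1]+.018)<.05); print('blue wrist',box(W[k][:,:2]),np.nanmedian(Z[k]))
```

```text
blue wrist (0.4416768798828125, -0.017919183731079102, 129.80018615722656, 56.19572448730469, -1.05718994140625) 0.04187413241437942
```

Request:
arm_command(
  targets="-0.04 -0.02 0 0 0 0; -0.1 -0.05 0 0 0 0; -0.15 -0.08 0 0 0 0; -0.2 -0.1 0 0 0 0; -0.2 -0.1 0 0 0 0; -0.2 -0.1 0 0 0 0; -0.2 -0.1 0 0 0 0",
)

```text
t: 37.45
position: [0.3925, -0.0173, 0.4353]
orientation: [-0.494, -0.503, -0.497, 0.505]
wrist_force: [0.5, -0.5, -0.6]
finger_gap: 0.0941
```

Run:
```python
from h import *
c=cap('wrist','w16.png'); cs=cap('side','s2.png')
for nm,c in(('wrist',c),('top',cap('top','t3.png'))):
  W=pts(c); Z=W[...,2]
  for n,(x,y,a) in dict(green=(.6596,.2128,7),red=(.448,.2205,-3.5),blue=(.4425,-.018,-1),cream=(.6538,-.205,-2.1)).items():
    k=cols(c)[n]&(Z>.032)&(Z<.055)&(abs(W[...,0]-x)<.08)&(abs(W[...,1]-y)<.05)
    for r in rect(k,c,.042): print(nm,n,np.round(r[1],4),'d mm',np.round(1000*(r[1][0]-x),1),np.round(1000*(r[1][1]-y),1))
  for l in('paste_pot_center','gauge_center'):
    for d in manip.place_of(nm,l)[:1]: print(nm,l,np.round(world(c,*d['at'],.036 if 'pot' in l else .024),3),d['conf'])
print(manip.sense()['t'],manip.sense()['wrist_force'],manip.sense()['position'])
```

```text
wrist red [  0.447    0.2176 129.7392  62.3379  -3.6208] d mm -1.0 -2.9
wrist blue [ 4.42100e-01 -1.81000e-02  1.28029e+02  5.53308e+01 -1.02960e+00] d mm -0.4 -0.1
wrist paste_pot_center [ 0.543 -0.101  0.036] 0.66
wrist gauge_center [0.548 0.105 0.024] 0.69
top green [  0.6584   0.2119 131.8719  57.7992   6.8518] d mm -1.2 -0.9
top red [  0.4478   0.2196 129.4356  58.5213  -3.6169] d mm -0.2 -0.9
top blue [ 4.61600e-01 -1.75000e-02  9.14954e+01  5.30449e+01  3.96000e-01] d mm 19.1 0.5
top cream [  0.6539  -0.2044 131.2551  57.3206  -2.2505] d mm 0.1 0.6
top paste_pot_center [ 0.537 -0.102  0.036] 0.71
top gauge_center [0.549 0.11  0.024] 0.51
37.8 [-0.49067301  0.68006214 -0.51126775] [ 0.39277663 -0.01735148  0.43686647]
```

View pics/s2.png

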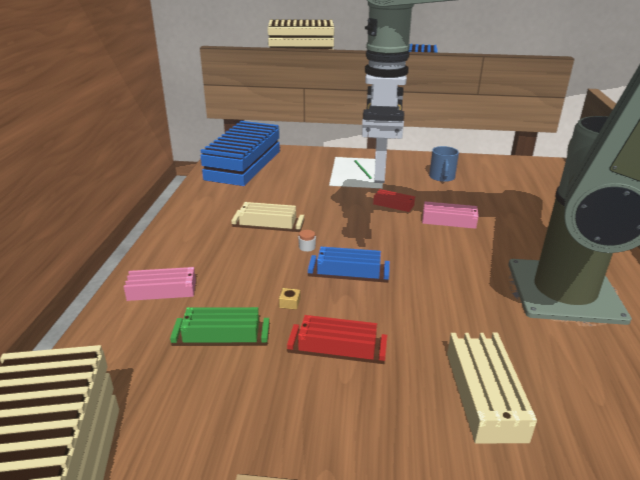

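View pics/t3.png

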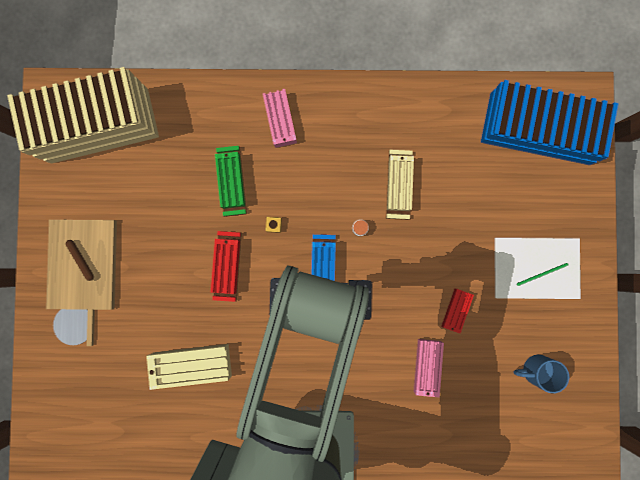

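All four moulds lie on their own rests, with the pot at (361,228) and the brass block at (274,224) where they started. In the top view the arm hides part of blue, which explains the odd value there; the wrist camera puts it within 1 mm. I'll hand in now.

```bash
python3 -c "
from cell import manip
print(manip.hand_in())"
```

```text
the job is handed in; nothing more can be done
None
```

All four moulds now lie on the rests of their own colour, and I handed the job in at about 38 s of the 99 s allowed. I took green, then cream, red and blue, setting each down until the wrist force showed contact before releasing.

**Final checks:** the wrist and top cameras put every mould within about 1.5 mm of its rest centre and within about 0.2° of its board. The last top view and side view show all four lying flat between their stops. The pot and the brass block stand where they did, to within a few mm of measuring scatter. The pink, large cream and small red look-alikes were left alone.

**Readings that disagreed:**
- **Blue:** the last top view put it 19 mm off along the board, because the arm hid part of it. The wrist camera had it within 1 mm.
- **Red:** one oblique wrist view put it 3 mm off across the board, with the side face in the outline. The top view and the close wrist view had it within about 1.5 mm.

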